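# Clip a sample carrier into the reader's carriage

## Task

Load the carrier plate that has the round window into the reader: swing the spring clip up until it stays open, slide the plate flat under the clip's hinge, grip tab trailing, until its front edge is at the end stop, and bring the clip back down onto the plate. Then push the loaded carriage fully home under the reading head. Leave the plate with the slot and the things lying around where they are.

Things in the scene. Friction and masses are not known exactly. Their poses are not given: they have to be found in the camera images.
- plate_round: Plate to load: flat aluminium carrier 110 x 36 x 6 mm (x, y, z) with one round 20 mm window. Near its rear end (-x) a grip tab stands on it: 22 mm long (x), 10 mm thick (y), centre at x = -42 mm, top 36 mm above the underside. Origin: centre of the underside; x points from the tab to the plain front end. About 70 g. Lies flat on the bench left or right of the reader
- plate_slot: The other carrier, to be left alone: same size, tab and axes as plate_round, but its window is a narrow slot 32 x 8 mm. Lies on the other side of the reader
- pocket (a point): Point on the carriage (moves with it) on its flat deck, 24 mm above the bench, where the centre of the plate's underside lies when fully in; axes as reader. Deck 120 x 64 mm, centred here. Side guides 7 mm high and 40 mm apart run from x = +14 to +60 mm, with flared mouths (about 50 mm) from x = 0. The end stop's face is at x = +55 mm
- carriage (a joint): Travel of the carriage: 0 to 0.015 m at the start (loading place), 0.11 m fully home under the head, where it meets its end. About 2 N of friction; it stays where it is left
- push_knob (a point): Centre of the top of the upright black post by which the carriage is pushed: 14 mm in diameter, standing 32 mm above a tongue of the deck, at x = -45, y = -74 mm from pocket. Axes as reader
- clip (a joint): Angle of the spring clip: 0 shut with nothing under it, about 0.07 rad shut on the plate, 1.1 rad fully open. Over-centre spring: below 0.55 rad it snaps shut, above 0.55 rad it snaps open and stays so; this takes up to about 5 N at the grip bar
- clip_knob (a point): Centre of the clip's black grip bar, a horizontal cylinder 12 mm in diameter and 14 mm long along y, on an 8 mm wide stem above the clip's tip. Moves with the clip. With the clip shut it is 31 mm above the deck, 42 mm from the hinge towards -x (a little higher once the plate is beneath)
- clip_hinge (a point): Centre of the clip's hinge axle, which runs along y (axes as reader), 17 mm above the deck and 48 mm beyond pocket in x; moves with the carriage. Cheeks 24 mm high carry it at x = 41 to 55 mm of the pocket, leaving 12 mm of free height over the deck: the plate can only enter by sliding in along x. The clip's tip points to -x when shut and rises as the angle grows
- reader: The fixed reader: grey base plate 150 x 238 x 10 mm on the bench, origin on the bench under the loading pocket when carriage is 0. x: away from the robot, the way the plate slides in; y: the way the carriage travels home. The white reading head spans y = +74 to +148 mm and x = -2 to +88 mm, underside 76 mm and top about 121 mm above the bench; a column carries it at x > 64 mm
- beaker: Bystander: clear beaker, 56 mm wide, 68 mm high. Origin: centre of its underside
- vial_white: Bystander: clear vial with white cap, 28 mm wide, 51 mm high. Origin: centre of its underside
- vial_amber: Bystander: amber vial with black cap, 28 mm wide, 49 mm high. Origin: centre of its underside
- tape_roll: Bystander: roll of tape lying flat, 104 mm across, 25 mm high. Origin: centre of its underside
- tube_clamp: Bystander: tube clamp, 57 mm long, 10 mm high. Origin: centre of its underside
- ball_pen: Bystander: pen, 145 mm long, 9 mm high. Origin: centre of its underside
- wash_bottle: Bystander: wash bottle, 90 x 62 x 188 mm. Origin: centre of its underside
There are look-alikes about, which are no part of the job. Leave any red look-alike of the plate_round alone.

How it is judged:
By the outcome, as a careful person would: the job done as asked, in the order asked, and still so for the second after the job is handed in, with the robot touching nothing.
It also fails if it takes over 69 s, if anything falls off the work surface, if the arm or the gripper's body presses on something with over 40 N, if the wrist force passes 120 N, or if a joint passes its speed limit or range.

## Robot

A 6-joint arm with a two-finger parallel gripper is mounted at the origin on a cart in front of the work surface, level with it; the furniture and walls round the work are solid. World frame = base frame: x ahead of the robot, y to its left, z up, the work surface at z = 0. Lengths are in m, angles in rad, forces in N, time in s.
With the tool pointing down it reaches from about 0.35 to 0.725 m from the base axis. Payload 4.3 kg.
Tool frame: the origin (TCP) lies between the finger pads; the fingertips stand 8 mm ahead of it and the grasp point (between the pads) lies 11 mm behind it; z points along the fingers, y is the line along which they close (so a half turn about z gives the same grasp; the last joint's range is limited). The gripper opens to 85 mm and grips with 20 to 120 N. Pads are 22 mm wide; open, the fingers measure 114 mm over their backs; the gripper's body (76 mm by 85 mm) begins 54 mm behind the grasp point. The pads swing forward as they close: fully open they stand 13 mm farther back than shut.
Start: joints at [-1.445, 0.377, 0.081, 1.274, 0, 1.46], TCP at [0.134, -0.559, 0.239] pointing down, gripper open.
Joint ranges: [-2.72, 2.72], [-0.84, 1.66], [-1.02, 1.22], [-1.77, 2.12], [-1.37, 1.28], [-3.14, 3.14]. Speed limits (rad/s): [2.57, 2.57, 3.14, 3.14, 3.14, 3.14].

## Interface

Orientations are given as a unit quaternion [x, y, z, w].
In Python, from workcell import state, camera, arm gives the robot as it stands.
- The arm moves only by the shell command python3 -m jog 'ROWS' [FORCE]. ROWS is JSON, a list of rows, each an object of numbers: "gripper": the opening, from 0 (shut) to 1 (fully open); "x", "y", "z": the shift along the world's x, y, z in cm; "spin": the turn about the world's z in degrees. A call has 1 to 5 rows; each row shifts and turns the commanded pose from where the row before left it; what a row does not reach is not made up. A row lasts 1/8 s, in which the tool goes at most 62.5 mm and 10.7 degrees, less where a joint would pass 70% of its speed; a pose out of reach is approached as far as the arm can. A call is refused whole if a number of a shift passes 6.25 or a number of a turn 10.7, either way. A call with a gripper value outside its range is refused whole. The fingers move at their own pace and stop on an object; FORCE is the grip in N (left out, the last holds). Time passes only in rows, so rows that do not move let the fingers close. It gives the time, the measured TCP pose, the force, the opening and the grip force at its end, in the units of the state.
- state(): the state, without advancing time (a new reading comes with each control period).
- camera(name): name is "scene" or "top" or "wrist"; returns a dict with "frame" (384x512x3 uint8, red, green, blue), "intrinsics" (3x3 intrinsics, pixels), "extrinsics" (4x4, takes a point from camera to world coordinates); the wrist camera has in their place "mount" (4x4, takes a point from camera to tool coordinates, whose origin is the TCP and whose axes are the flange's). Camera axes: x right, y down, z forward; pixel columns grow to the right and rows downward; lengths in m; the calibration is good to about 2 mm. A picture is of the moment at which its call begins: read the wrist's pose just before it. There is no depth.
- arm.close_job(): hands the job in; it is judged then, once.
The state is a dict: "time": time; "joint_positions": joint angles; "qd": joint speeds; "joint_efforts": joint torques, N m; "position": TCP position; "tcp_rot": TCP orientation; "contact_force": force on the tool from outside, world axes, zero at the start; "ft_torque": the same for the moment, N m; "grip_width": finger opening in m; "grasp_force": force on a finger pad.
Only numpy, scipy, OpenCV 4.12 (cv2) and the standard library are available. Lean on these libraries where they do the work, as an engineer would, in place of code of your own. Each camera call takes 0.05 s, during which the arm holds its last target. There are 200 camera calls.

## Working session

There is one attempt and no reset: what is moved stays moved. The work goes in short steps, Python scripts to look and compute and a shell command to move; the robot and the scene stay as the last step left them, time stands still between calls to the robot, and variables do not carry over. Pictures are saved under pics/ and viewed, at most 10 in all, crops included, and the job is handed in when it is done.

```bash
mkdir -p pics; cat > h.py <<'E'
import numpy as np,cv2
from workcell import state,camera,arm
from scipy.spatial.transform import Rotation as R
def cam(n):
    s=state();c=camera(n);K=np.array(c["intrinsics"])
    if n=="wrist":
        T=np.eye(4);T[:3,:3]=R.from_quat(s["tcp_rot"]).as_matrix();T[:3,3]=s["position"];E=T@np.array(c["mount"])
    else:E=np.array(c["extrinsics"])
    return c["frame"],K,E
def ray(K,E,u,v,z):
    d=E[:3,:3]@np.linalg.solve(K,[u,v,1.]);o=E[:3,3];return o+d*(z-o[2])/d[2]
def proj(K,E,p):
    q=np.linalg.inv(E)@np.r_[p,1];q=K@q[:3];return q[:2]/q[2]
def save(n,f):cv2.imwrite("pics/"+n,cv2.cvtColor(f,cv2.COLOR_RGB2BGR))
E
python3 - <<'E'
from h import *
for n in("top","scene"):
    f,K,E=cam(n);save(n+".png",cv2.resize(f,(800,600),interpolation=cv2.INTER_CUBIC));np.savez(n,f=f,K=K,E=E);print(n,K.tolist(),E.round(3).tolist())
s=state();print(s["position"],s["tcp_rot"],s["time"])
E
```

```text
top [[373.89436703815403, 0.0, 250.71362092659047], [0.0, 373.89436703815403, 194.125219335037], [0.0, 0.0, 1.0]] [[-0.019, -0.973, 0.23, 0.285], [-1.0, 0.019, -0.002, 0.161], [-0.003, -0.23, -0.973, 1.32], [0.0, 0.0, 0.0, 1.0]]
scene [[369.0991889818536, 0.0, 251.48574583968553], [0.0, 369.0991889818536, 191.69512948521032], [0.0, 0.0, 1.0]] [[0.661, -0.406, 0.63, -0.171], [-0.75, -0.366, 0.551, -0.492], [0.007, -0.837, -0.547, 0.69], [0.0, 0.0, 0.0, 1.0]]
[ 0.13427939 -0.55854178  0.23846701] [ 9.93056897e-01  1.17631652e-01 -1.15454461e-05 -8.91000488e-04] 0.1
```

View pics/top.png

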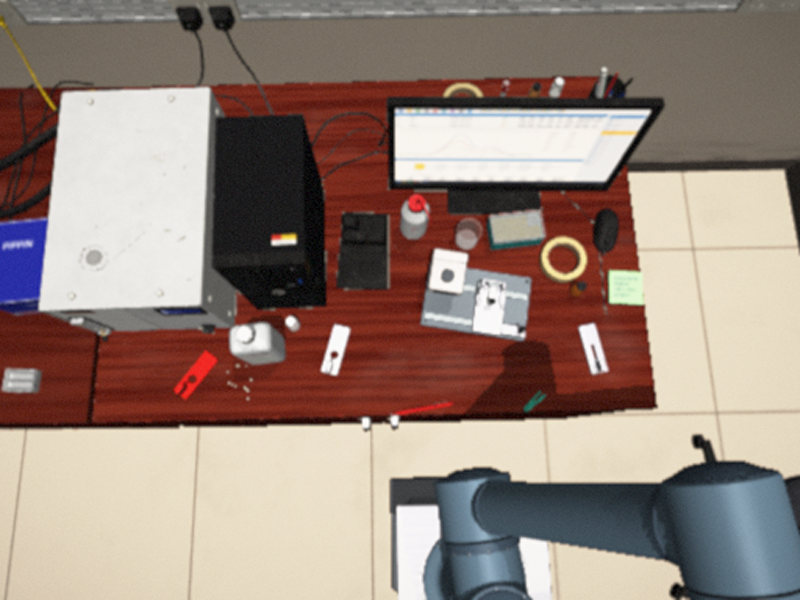

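View pics/scene.png

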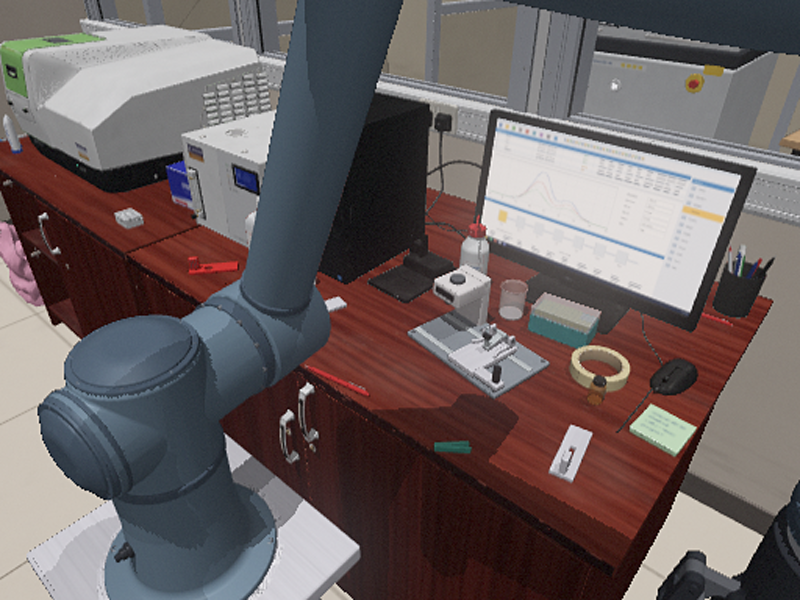

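The top view (800x600) shows a white plate at (335,350), another white plate at (593,348), a red look-alike at (195,375), and the reader at (477,300). I'll check the plates and the reader in one close crop.

```bash
python3 - <<'E'
from h import *
d=np.load("top.npz");f,K,E=d["f"],d["K"],d["E"]
def crop(u,v,w,h,k):
    return cv2.resize(f[v:v+h,u:u+w],(w*k,h*k),interpolation=cv2.INTER_CUBIC)
a=crop(200,202,30,44,6);b=crop(365,202,30,44,6);c=crop(262,152,84,70,5)
im=np.zeros((350,800,3),np.uint8);im[:264,:180]=a;im[:264,190:370]=b;im[:,380:800]=c
save("crop1.png",im)
m=(f.min(2)>150).astype(np.uint8)
for u0,v0,w,h in((200,202,30,44),(365,202,30,44)):
    mm=np.zeros_like(m);mm[v0:v0+h,u0:u0+w]=m[v0:v0+h,u0:u0+w]
    cs,_=cv2.findContours(mm,0,1);c=max(cs,key=cv2.contourArea);r=cv2.minAreaRect(c);bx=cv2.boxPoints(r)
    P=np.array([ray(K,E,*p,.006)[:2] for p in bx]);print(r,P.round(3).tolist(),P.mean(0),np.linalg.norm(P-np.roll(P,1,0),axis=1))
for u,v in((435,263),(533,275),(526,340),(420,325)):print(ray(K,E,u/1.5625,v/1.5625,.01).round(3))
E
```

```text
((214.42453002929688, 223.26416015625), (10.851484298706055, 31.59292984008789), 15.945394515991211) [[0.443, 0.324], [0.551, 0.293], [0.54, 0.256], [0.432, 0.287]] [0.49145482 0.28994649] [0.03839599 0.11245879 0.03912806 0.11222443]
((379.2735595703125, 222.70755004882812), (32.27973175048828, 10.851484298706055), 74.05460357666016) [[0.533, -0.265], [0.543, -0.303], [0.431, -0.323], [0.421, -0.285]] [ 0.48194948 -0.29402585] [0.11317454 0.03963495 0.11342974 0.03886346]
[0.689 0.056 0.01 ]
[ 0.655 -0.171  0.01 ]
[ 0.502 -0.144  0.01 ]
[0.541 0.096 0.01 ]
```

View pics/crop1.png

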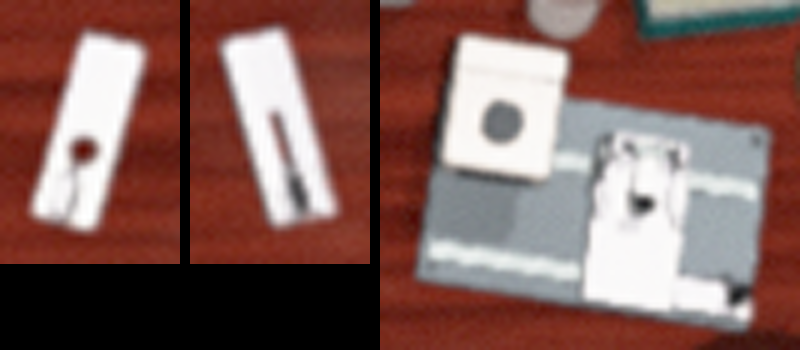

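Left plate, crop (85,150): a round window with the tab at the near end, so this is plate_round, at about (0.491, 0.290) with yaw about -16°. Right plate: a slot, so leave it. The red one at (195,375) is a decoy. Reader yaw is about -9.5°, with the clip knob at crop (640,203). Next I move the wrist camera over the carriage.

```bash
python3 -m jog '[{"x":3.5,"y":5,"spin":-2.3},{"x":3.5,"y":5,"spin":-2.3},{"x":3.5,"y":5,"spin":-2.3},{"x":3.5,"y":5,"spin":-2.3},{"x":3.5,"y":5,"spin":-2.3}]'
python3 -m jog '[{"x":3.5,"y":5,"spin":-2.3},{"x":3.5,"y":5,"spin":-2.3},{"x":3.5,"y":5,"spin":-2.3},{"x":3.5,"y":5,"spin":-2.3},{"x":3.5,"y":5,"spin":-2.3}]'
python3 -m jog '[{},{}]'
python3 - <<'E'
from h import *
f,K,E=cam("wrist");np.savez("w1",f=f,K=K,E=E);save("w1.png",cv2.resize(f,(800,600),interpolation=cv2.INTER_CUBIC));s=state();print(s["position"],s["tcp_rot"],s["time"],E.round(3).tolist())
E
```

```text
[ 0.13428284 -0.55859497  0.23855556] [ 9.93058773e-01  1.17616446e-01 -2.44551321e-06 -8.03472801e-04] 0.15 [[0.233, -0.938, -0.256, 0.199], [-0.972, -0.225, -0.06, -0.543], [-0.002, 0.263, -0.965, 0.373], [0.0, 0.0, 0.0, 1.0]]invalid input at $[0]: expected keys gripper, x, y, z, spin
invalid input at $[0]: expected keys gripper, x, y, z, spin
invalid input at $[0]: expected keys gripper, x, y, z, spin
```

View pics/w1.png

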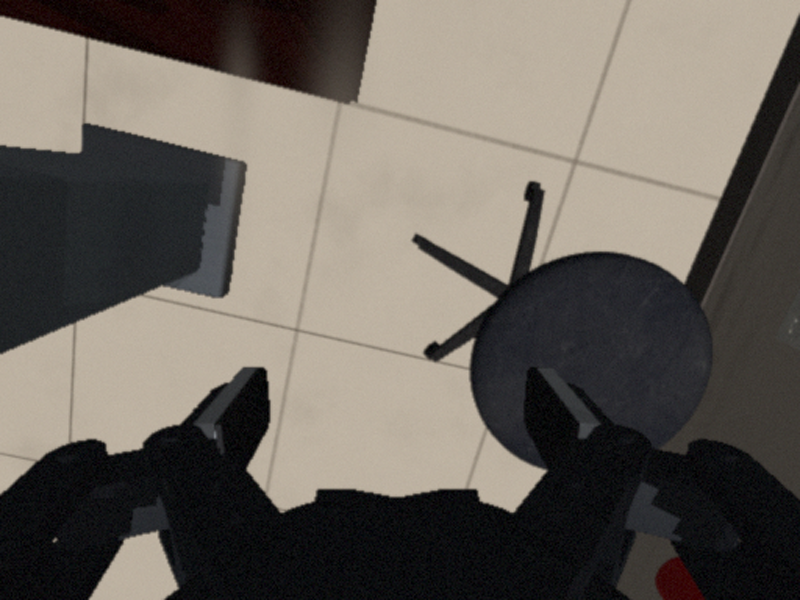

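The picture shows only the floor and a stool, because the rows were refused: every row needs all five keys. I'll resend them.

```bash
python3 -m jog '[{"gripper":1,"x":3.5,"y":5,"z":0,"spin":-2.3},{"gripper":1,"x":3.5,"y":5,"z":0,"spin":-2.3},{"gripper":1,"x":3.5,"y":5,"z":0,"spin":-2.3},{"gripper":1,"x":3.5,"y":5,"z":0,"spin":-2.3},{"gripper":1,"x":3.5,"y":5,"z":0,"spin":-2.3}]'
python3 -m jog '[{"gripper":1,"x":3.5,"y":5,"z":0,"spin":-2.3},{"gripper":1,"x":3.5,"y":5,"z":0,"spin":-2.3},{"gripper":1,"x":3.5,"y":5,"z":0,"spin":-2.3},{"gripper":1,"x":3.5,"y":5,"z":0,"spin":-2.3},{"gripper":1,"x":3.5,"y":5,"z":0,"spin":-2.3}]'
python3 -m jog '[{"gripper":1,"x":0,"y":0,"z":0,"spin":0},{"gripper":1,"x":0,"y":0,"z":0,"spin":0}]'
python3 - <<'E'
from h import *
f,K,E=cam("wrist");np.savez("w1",f=f,K=K,E=E);save("w2.png",cv2.resize(f,(800,600),interpolation=cv2.INTER_CUBIC));s=state();print(s["position"],s["tcp_rot"],s["time"],K[0,0])
E
```

```text
time: 0.78
position: [0.31, -0.3073, 0.2392]
tcp_rot: [1.0, 0.017, 0.0, 0.0]
contact_force: [0.1, -0.3, 0.3]
grip_width: 0.0859
grasp_force: 0.0
time: 1.4
position: [0.4851, -0.0573, 0.2393]
tcp_rot: [0.997, -0.083, 0.0, 0.0]
contact_force: [1.4, -0.8, 0.3]
grip_width: 0.0855
grasp_force: 0.0
time: 1.65
position: [0.4839, -0.0592, 0.239]
tcp_rot: [0.997, -0.082, -0.001, 0.0]
contact_force: [-0.4, -0.4, 0.9]
grip_width: 0.0859
grasp_force: 0.0
[ 0.48361762 -0.05976166  0.23907826] [ 9.96543495e-01 -8.30707428e-02 -5.24755331e-04  1.97076504e-04] 1.7 272.919133260564
```

View pics/w2.png

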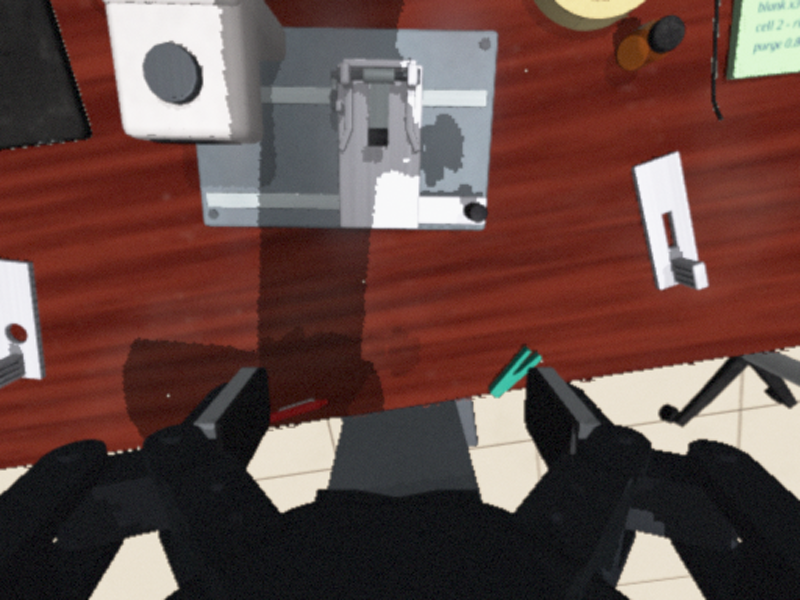

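The wrist view shows the base corners at (206,224), (487,230) and (497,31), the deck's near edge at (340,227)-(419,229), the clip knob at (377,136), and the push post's top at (476,211). plate_round is at the far left, with its round window at (15,333).

```bash
python3 - <<'E'
from h import *
d=np.load("w1.npz");f,K,E=d["f"],d["K"],d["E"]
r=lambda u,v,z:ray(K,E,u/1.5625,v/1.5625,z)
bl,br,tr=r(206,224,.01),r(487,230,.01),r(497,31,.01)
print("base",bl,br,tr,np.linalg.norm(bl-br),np.linalg.norm(br-tr))
y=(bl-br)/np.linalg.norm(bl-br);x=(tr-br)/np.linalg.norm(tr-br)
print("yaw",np.degrees([np.arctan2(-y[0],y[1]),np.arctan2(x[1],x[0])]))
dl,dr=r(340,227,.024),r(419,229,.024);print("deck",dl,dr,np.linalg.norm(dl-dr))
g=f.astype(int).max(2)<60
for n,(u,v),z in(("clip",(377,136),.055),("post",(476,211),.056)):
    u,v=int(u/1.5625),int(v/1.5625);m=np.zeros(g.shape,np.uint8);m[v-9:v+10,u-11:u+12]=g[v-9:v+10,u-11:u+12]
    k,l,s,c=cv2.connectedComponentsWithStats(m);i=1+s[1:,4].argmax();print(n,s[i],c[i],ray(K,E,*c[i],z))
a=np.radians(-9.5);X=np.array([np.cos(a),np.sin(a)]);Y=np.array([-X[1],X[0]])
P=(dl+dr)[:2]/2+.06*X;print("pocket from deck",P)
print("clip",P+.006*X,"post",P-.045*X-.074*Y,"hinge",P+.048*X, r(385,73,.041))
E
```

```text
base [0.54423389 0.09290531 0.01      ] [ 0.50037291 -0.13973632  0.01      ] [ 0.64692743 -0.1633376   0.01      ] 0.23674017844577236 0.14844273652867135
yaw [-10.67690434  -9.14842373]
deck [ 0.52424878 -0.01977705  0.024     ] [ 0.51213105 -0.08269186  0.024     ] 0.06407115543709684
clip [236  82  12  11 117] [241.8034188   87.39316239] [ 0.58350603 -0.06278711  0.055     ]
post [297 130  15  10  83] [303.6626506  134.04819277] [ 0.52282229 -0.12352128  0.056     ]
pocket from deck [ 0.57736705 -0.06113731]
clip [ 0.58328476 -0.06212759] post [ 0.52077067 -0.1266953 ] hinge [ 0.62470876 -0.06905959] [ 0.62549785 -0.07483726  0.041     ]
```

```bash
python3 -m jog '[{"gripper":0.5,"x":5,"y":-0.15,"z":-1,"spin":-0.8},{"gripper":0.5,"x":5,"y":-0.12,"z":-1,"spin":0},{"gripper":0.5,"x":0,"y":0,"z":-5,"spin":0},{"gripper":0.5,"x":0,"y":0,"z":-5,"spin":0},{"gripper":0.5,"x":0,"y":0,"z":0,"spin":0}]' 30
python3 - <<'E'
from h import *
f,K,E=cam("wrist");np.savez("w2",f=f,K=K,E=E);save("w3.png",f[100:300,120:390].repeat(2,0).repeat(2,1));print(state()["position"])
for p in((.5835,-.0625,.055),(.5228,-.1235,.056)):print(proj(K,E,p))
E
```

```text
time: 2.33
position: [0.5795, -0.0628, 0.1153]
tcp_rot: [0.996, -0.091, -0.005, -0.001]
contact_force: [-0.2, 0.3, 0.6]
grip_width: 0.043
grasp_force: 0.0
[ 0.58194539 -0.06299477  0.11831235]
[252.28106101 204.09569472]
[341.9344316  262.77129528]
```

View pics/w3.png

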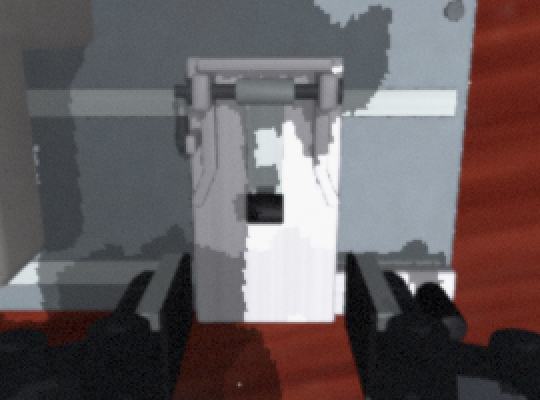

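The knob's bar is at crop (265,208), full image (252,204), exactly where predicted. Descend and grip it by its ends.

```bash
python3 -m jog '[{"gripper":0.5,"x":0,"y":0,"z":-4,"spin":0},{"gripper":0.5,"x":0,"y":0,"z":-2.7,"spin":0},{"gripper":0.5,"x":0,"y":0,"z":0,"spin":0},{"gripper":0.1,"x":0,"y":0,"z":0,"spin":0},{"gripper":0.1,"x":0,"y":0,"z":0,"spin":0}]' 30
python3 -m jog '[{"gripper":0.1,"x":0,"y":0,"z":0,"spin":0},{"gripper":0.1,"x":0,"y":0,"z":0,"spin":0}]' 30
```

```text
time: 3.0
position: [0.5864, -0.0624, 0.0551]
tcp_rot: [0.996, -0.09, 0.002, 0.0]
contact_force: [-0.2, 0.1, 5.8]
grip_width: 0.0127
grasp_force: 32.0
time: 3.25
position: [0.5864, -0.0624, 0.055]
tcp_rot: [0.996, -0.09, 0.002, 0.001]
contact_force: [-0.7, -0.6, 6.8]
grip_width: 0.0131
grasp_force: 32.2
```

```bash
python3 -m jog '[{"gripper":0.1,"x":0.35,"y":-0.06,"z":0.8,"spin":0},{"gripper":0.1,"x":0.5,"y":-0.1,"z":0.72,"spin":0},{"gripper":0.1,"x":0.63,"y":-0.11,"z":0.6,"spin":0},{"gripper":0.1,"x":0.75,"y":-0.14,"z":0.46,"spin":0},{"gripper":0.1,"x":0.8,"y":-0.15,"z":0.3,"spin":0}]'
python3 -m jog '[{"gripper":0.1,"x":0,"y":0,"z":0,"spin":0},{"gripper":0.1,"x":0,"y":0,"z":0,"spin":0}]'
```

```text
time: 3.88
position: [0.6131, -0.0675, 0.0816]
tcp_rot: [0.996, -0.09, -0.002, 0.0]
contact_force: [-5.3, -0.6, 0.5]
grip_width: 0.0129
grasp_force: 29.2
time: 4.12
position: [0.6155, -0.0679, 0.0824]
tcp_rot: [0.996, -0.09, 0.001, 0.0]
contact_force: [-2.4, -0.9, 4.3]
grip_width: 0.0127
grasp_force: 29.4
```

```bash
python3 -m jog '[{"gripper":0.5,"x":0,"y":0,"z":0,"spin":0},{"gripper":0.5,"x":0,"y":0,"z":0,"spin":0},{"gripper":0.5,"x":0,"y":0,"z":4,"spin":0},{"gripper":0.5,"x":-2,"y":0,"z":5,"spin":0},{"gripper":0.5,"x":-4,"y":0,"z":3,"spin":0}]'
python3 -c "
from h import *
f,K,E=cam('wrist');np.savez('w3',f=f,K=K,E=E)"
python3 -m jog '[{"gripper":0.5,"x":-2.2,"y":5.3,"z":0,"spin":-0.8},{"gripper":0.5,"x":-2.2,"y":5.3,"z":0,"spin":-0.8},{"gripper":0.5,"x":-2.2,"y":5.3,"z":0,"spin":-0.8},{"gripper":0.5,"x":-2.2,"y":5.3,"z":0,"spin":-0.8},{"gripper":0.5,"x":-2.2,"y":5.3,"z":0,"spin":-0.8}]'
python3 -m jog '[{"gripper":0.5,"x":-2.2,"y":5.3,"z":0,"spin":-0.8},{"gripper":0.5,"x":-2.2,"y":5.0,"z":0,"spin":-0.8},{"gripper":0.5,"x":0,"y":0,"z":0,"spin":0},{"gripper":0.5,"x":0,"y":0,"z":0,"spin":0}]'
python3 - <<'E'
from h import *
f,K,E=cam("wrist");np.savez("w4",f=f,K=K,E=E);s=state();print(s["position"],s["tcp_rot"])
d=np.load("w3.npz");save("w4.png",np.hstack([cv2.resize(d["f"][0:384,60:440],(380,384)),cv2.resize(f[:,60:480],(420,384))]))
E
```

```text
time: 4.75
position: [0.5566, -0.0676, 0.2038]
tcp_rot: [0.996, -0.089, 0.003, 0.0]
contact_force: [0.2, 0.1, 0.8]
grip_width: 0.0427
grasp_force: 0.0
time: 5.42
position: [0.4282, 0.0654, 0.2012]
tcp_rot: [0.998, -0.037, 0.001, -0.056]
contact_force: [-0.1, 0.9, 0.4]
grip_width: 0.0427
grasp_force: 0.0
time: 5.92
position: [0.3831, 0.1008, 0.2015]
tcp_rot: [0.997, -0.015, 0.001, -0.082]
contact_force: [-0.1, 0.1, -0.1]
grip_width: 0.0429
grasp_force: 0.0
[0.38322647 0.10067431 0.20149577] [ 9.96556716e-01 -1.50152028e-02  5.33610377e-04 -8.15412209e-02]
```

View pics/w4.png

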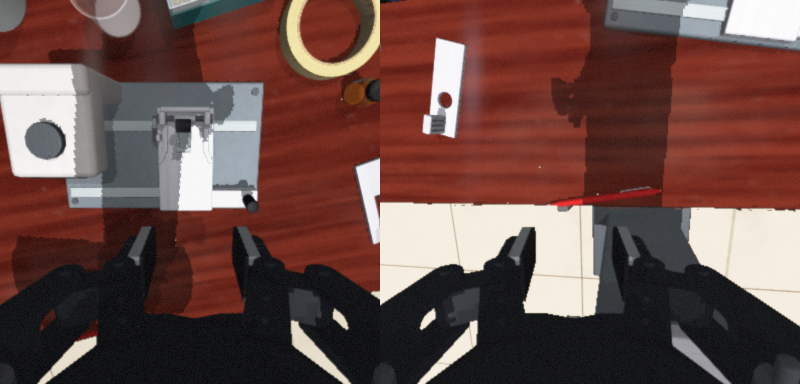

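Left half: the clip stands open, with the knob at (183,125) next to the hinge. Right half: plate_round with its window at (445,100) and tab at (434,124). The arm stopped short and tilted, so I'll check the joints.

```bash
python3 - <<'E'
from h import *
s=state();print(np.round(s["joint_positions"],3),np.round(s["joint_efforts"],1))
d=np.load("w4.npz");f,K,E=d["f"],d["K"],d["E"]
m=((f.min(2)>140)).astype(np.uint8);m[:,:95]=0;m[:,160:]=0;m[:30]=0;m[145:]=0
c=max(cv2.findContours(m,0,1)[0],key=cv2.contourArea);r=cv2.minAreaRect(c);print(r)
for p in cv2.boxPoints(r):print(p,ray(K,E,*p,.006))
E
```

```text
[-0.031  0.018 -0.48   1.075  0.163  3.141] [  0.2 -27.1  25.6   0.1   0.6   0. ]
((124.57583618164062, 87.36308288574219), (33.41309356689453, 96.02600860595703), 8.426968574523926)
[101.01342 132.4094 ] [0.43868908 0.33383022 0.006     ]
[115.0859   37.42013] [0.54742662 0.29392577 0.006     ]
[148.13824   42.316772] [0.53933826 0.25276534 0.006     ]
[134.06577 137.30603] [0.43148464 0.28765674 0.006     ]
```

Joint 6 is at its limit (3.14). Turning the tool half round (positive spin) gives the same grasp with joint 6 near mid-range.

```bash
python3 -m jog '[{"gripper":0.5,"x":0,"y":0,"z":0,"spin":10.5},{"gripper":0.5,"x":0,"y":0,"z":0,"spin":10.5},{"gripper":0.5,"x":0,"y":0,"z":0,"spin":10.5},{"gripper":0.5,"x":0,"y":0,"z":0,"spin":10.5},{"gripper":0.5,"x":0,"y":0,"z":0,"spin":10.5}]'
python3 -c "
from h import *
s=state();print(np.round(s['joint_positions'],3),R.from_quat(s['tcp_rot']).as_matrix().round(3).tolist())"
```

```text
time: 6.6
position: [0.3833, 0.1005, 0.2012]
tcp_rot: [0.899, 0.43, -0.036, -0.073]
contact_force: [-0.3, 0.4, -0.3]
grip_width: 0.0426
grasp_force: 0.0
[ 0.016  0.137 -0.353  1.209  0.102  2.26 ] [[0.628, 0.768, -0.128], [0.778, -0.62, 0.1], [-0.003, -0.162, -0.987]]
```

The tilt (9.4°, lateral) came from the saturated joint 6 and is now in the commanded pose. The opposite joint-6 limit should cancel it, by symmetry: spin round to it, then move in -y.

```bash
for i in 1; do :; done
python3 -m jog '[{"gripper":0.5,"x":0,"y":0,"z":0,"spin":10.7},{"gripper":0.5,"x":0,"y":0,"z":0,"spin":10.7},{"gripper":0.5,"x":0,"y":0,"z":0,"spin":10.7},{"gripper":0.5,"x":0,"y":0,"z":0,"spin":10.7},{"gripper":0.5,"x":0,"y":0,"z":0,"spin":10.7}]' >/dev/null
python3 -m jog '[{"gripper":0.5,"x":0,"y":0,"z":0,"spin":10.7},{"gripper":0.5,"x":0,"y":0,"z":0,"spin":10.7},{"gripper":0.5,"x":0,"y":0,"z":0,"spin":10.7},{"gripper":0.5,"x":0,"y":0,"z":0,"spin":10.7},{"gripper":0.5,"x":0,"y":0,"z":0,"spin":10.7}]' >/dev/null
python3 -m jog '[{"gripper":0.5,"x":0,"y":0,"z":0,"spin":10.7},{"gripper":0.5,"x":0,"y":0,"z":0,"spin":10.7},{"gripper":0.5,"x":0,"y":0,"z":0,"spin":10.7},{"gripper":0.5,"x":0,"y":0,"z":0,"spin":10.7},{"gripper":0.5,"x":0,"y":0,"z":0,"spin":10.7}]' >/dev/null
python3 -m jog '[{"gripper":0.5,"x":0,"y":0,"z":0,"spin":10.7},{"gripper":0.5,"x":0,"y":0,"z":0,"spin":10.7},{"gripper":0.5,"x":0,"y":0,"z":0,"spin":10.7},{"gripper":0.5,"x":0,"y":0,"z":0,"spin":10.7},{"gripper":0.5,"x":0,"y":0,"z":0,"spin":10.7}]' >/dev/null
python3 -m jog '[{"gripper":0.5,"x":0,"y":0,"z":0,"spin":10.7},{"gripper":0.5,"x":0,"y":0,"z":0,"spin":10.7},{"gripper":0.5,"x":0,"y":0,"z":0,"spin":10.7},{"gripper":0.5,"x":0,"y":0,"z":0,"spin":10.7},{"gripper":0.5,"x":0,"y":0,"z":0,"spin":10.7}]'
cat > st.py <<'E'
from h import *
s=state();print(s['time'],np.round(s['joint_positions'],3),s['position'].round(4),R.from_quat(s['tcp_rot']).as_matrix().round(3).tolist())
E
python3 st.py
```

```text
time: 9.72
position: [0.3831, 0.1005, 0.2015]
tcp_rot: [0.932, -0.352, 0.028, -0.077]
contact_force: [0.5, -0.4, 0.5]
grip_width: 0.0421
grasp_force: 0.0
9.725 [-1.000e-03 -7.200e-02 -5.690e-01  9.670e-01  1.240e-01 -2.413e+00] [0.3831 0.1005 0.2015] [[0.75, -0.653, 0.106], [-0.661, -0.74, 0.124], [-0.002, -0.163, -0.987]]
```

```bash
python3 -m jog '[{"gripper":0.5,"x":0,"y":0,"z":0,"spin":10.3},{"gripper":0.5,"x":0,"y":0,"z":0,"spin":10.3},{"gripper":0.5,"x":0,"y":0,"z":0,"spin":10.3},{"gripper":0.5,"x":0,"y":0,"z":0,"spin":10.3}]' >/dev/null
python3 st.py
python3 -m jog '[{"gripper":0.5,"x":0,"y":-2,"z":0,"spin":0},{"gripper":0.5,"x":0,"y":-2,"z":0,"spin":0}]' >/dev/null
python3 st.py
```

```text
10.225 [-0.015  0.023 -0.475  1.076  0.159 -3.142] [0.3834 0.1056 0.2013] [[1.0, -0.015, -0.001], [-0.015, -0.987, 0.158], [-0.003, -0.158, -0.987]]
10.475 [-0.04   0.017 -0.479  1.078  0.139 -3.141] [0.3833 0.0897 0.2012] [[0.999, -0.041, 0.003], [-0.041, -0.99, 0.138], [-0.002, -0.138, -0.99]]
```

It works: the tilt is shrinking. Continue.

```bash
python3 -m jog '[{"gripper":0.5,"x":0,"y":-2.5,"z":0,"spin":0},{"gripper":0.5,"x":0,"y":-2.5,"z":0,"spin":0},{"gripper":0.5,"x":0,"y":-2.5,"z":0,"spin":0},{"gripper":0.5,"x":0,"y":-2.5,"z":0,"spin":0}]' >/dev/null
python3 st.py
```

```text
10.975 [-0.105  0.019 -0.472  1.083  0.089 -3.141] [0.3879 0.05   0.2012] [[0.994, -0.105, 0.006], [-0.106, -0.99, 0.089], [-0.003, -0.089, -0.996]]
```

```bash
python3 -m jog '[{"gripper":0.5,"x":0,"y":-3,"z":0,"spin":0},{"gripper":0.5,"x":0,"y":-3,"z":0,"spin":0},{"gripper":0.5,"x":0,"y":-3,"z":0,"spin":0},{"gripper":0.5,"x":0,"y":-3,"z":0,"spin":0},{"gripper":0.5,"x":0,"y":-3,"z":0,"spin":0}]' >/dev/null
python3 st.py
```

```text
11.6 [-0.202  0.051 -0.436  1.088  0.016 -3.141] [ 0.4024 -0.0126  0.2011] [[0.98, -0.201, -0.001], [-0.201, -0.979, 0.017], [-0.004, -0.016, -1.0]]
```

```bash
python3 -m jog '[{"gripper":0.5,"x":0,"y":-3,"z":0,"spin":0}]' >/dev/null
python3 -m jog '[{"gripper":0.5,"x":0,"y":0,"z":0,"spin":0}]' >/dev/null
python3 st.py
```

```text
11.85 [-2.210e-01  6.100e-02 -4.240e-01  1.089e+00  3.000e-03 -3.141e+00] [ 0.4064 -0.0256  0.2011] [[0.975, -0.22, -0.003], [-0.22, -0.975, 0.004], [-0.004, -0.003, -1.0]]
```

Level again. Now go to the plate with the half turn done the good way.

```bash
python3 -m jog '[{"gripper":0.5,"x":0,"y":0,"z":0,"spin":-10.2},{"gripper":0.5,"x":0.2,"y":2,"z":0,"spin":-10.2},{"gripper":0.5,"x":0.2,"y":2,"z":0,"spin":-10.2},{"gripper":0.5,"x":0.2,"y":2,"z":0,"spin":-10.2},{"gripper":0.5,"x":0.2,"y":2,"z":0,"spin":-10.2}]' >/dev/null
python3 st.py
python3 -m jog '[{"gripper":0.5,"x":0.2,"y":2,"z":0,"spin":-10.2},{"gripper":0.5,"x":0.2,"y":2,"z":0,"spin":-10.2},{"gripper":0.5,"x":0.2,"y":2,"z":0,"spin":-10.2},{"gripper":0.5,"x":0.2,"y":2,"z":0,"spin":-10.2},{"gripper":0.5,"x":0.2,"y":2,"z":0,"spin":-10.2}]' >/dev/null
python3 -m jog '[{"gripper":0.5,"x":0.2,"y":2,"z":0,"spin":-10.2},{"gripper":0.5,"x":0.2,"y":2,"z":0,"spin":-10.2},{"gripper":0.5,"x":0.2,"y":2,"z":0,"spin":-10.2},{"gripper":0.5,"x":0.2,"y":2,"z":0,"spin":-10.2},{"gripper":0.5,"x":0.2,"y":2,"z":0,"spin":-10.2}]' >/dev/null
python3 -m jog '[{"gripper":0.5,"x":0.2,"y":2,"z":0,"spin":-10.2},{"gripper":0.5,"x":0.2,"y":2,"z":0,"spin":-10.2},{"gripper":0.5,"x":0,"y":0,"z":0,"spin":-10.2},{"gripper":0.5,"x":0,"y":0,"z":0,"spin":0}]' >/dev/null
python3 st.py
python3 - <<'E'
from h import *
f,K,E=cam("wrist");np.savez("w5",f=f,K=K,E=E);save("w5.png",cv2.resize(f,(800,600)))
E
```

```text
12.475 [-0.022  0.078 -0.406  1.086  0.005 -2.047] [0.4137 0.056  0.2011] [[0.439, -0.899, 0.001], [-0.899, -0.439, 0.005], [-0.004, -0.003, -1.0]]
14.225 [ 0.477  0.296 -0.135  1.14  -0.005  0.757] [0.4375 0.2954 0.2009] [[-0.961, 0.277, 0.002], [0.277, 0.961, -0.004], [-0.003, -0.003, -1.0]]
```

View pics/w5.png

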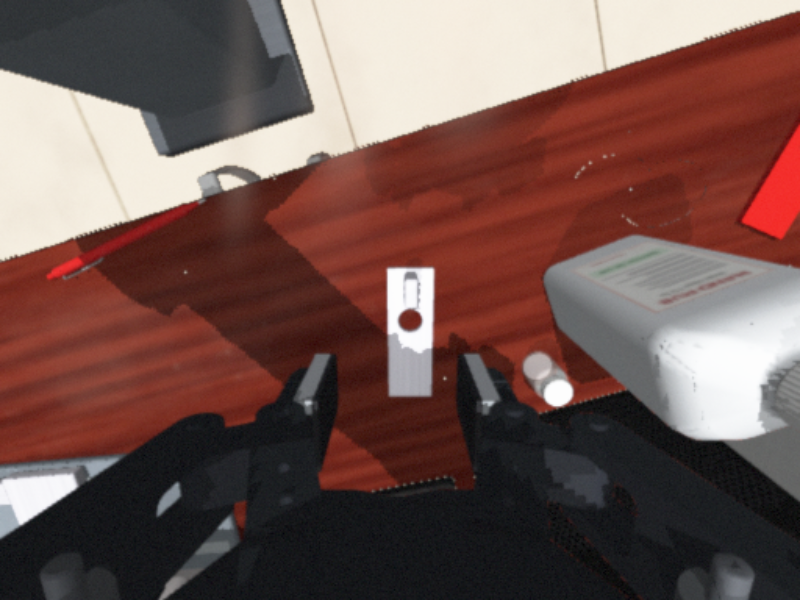

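The plate is aligned with the tool: corners at (387,268), (434,267), (433,396) and (389,396), window at (410,320), tab top about (411,290). The wash bottle is to the right, with its left edge at x≈547.

```bash
python3 - <<'E'
from h import *
d=np.load("w5.npz");f,K,E=d["f"],d["K"],d["E"]
r=lambda u,v,z:ray(K,E,u/1.5625,v/1.5625,z)
C=[r(u,v,.006)[:2] for u,v in((387,268),(434,267),(433,396),(389,396))]
C=np.array(C);print(C.round(4).tolist(),np.linalg.norm(C-np.roll(C,1,0),axis=1))
re=(C[0]+C[1])/2;fr=(C[2]+C[3])/2;a=(fr-re)/np.linalg.norm(fr-re);c=(re+fr)/2
print("yaw",np.degrees(np.arctan2(a[1],a[0])),"c",c,"tab",c-.042*a,"win",r(410,320,.003),"tabtop",r(411.5,273,.036),r(411.5,308,.006))
s=state();print("tool y",R.from_quat(s["tcp_rot"]).as_matrix()[:,1])
for p in((547,270),(580,345)):
  for z in(0,.1,.15):print(p,z,r(*p,z))
E
```

```text
[[0.4312, 0.2886], [0.4406, 0.3241], [0.5482, 0.2949], [0.5379, 0.2588]] [0.11077629 0.03680666 0.11153098 0.03750133]
yaw -15.394530787979454 c [0.48944726 0.29160369] tab [0.44895419 0.30275318] win [0.47826816 0.29417725 0.003     ] tabtop [0.43416468 0.30671324 0.036     ] [0.46790133 0.29824672 0.006     ]
tool y [ 0.27671666  0.96094544 -0.00342682]
(547, 270) 0 [0.46911526 0.41029206 0.        ]
(547, 270) 0.1 [0.44040632 0.38168672 0.1       ]
(547, 270) 0.15 [0.42605185 0.36738404 0.15      ]
(580, 345) 0 [0.53971388 0.4248313  0.        ]
(580, 345) 0.1 [0.48994162 0.39188813 0.1       ]
(580, 345) 0.15 [0.4650555  0.37541654 0.15      ]
```

```bash
python3 -m jog '[{"gripper":0.5,"x":1.15,"y":0.75,"z":-5,"spin":0.6},{"gripper":0.5,"x":0,"y":0,"z":-6,"spin":0},{"gripper":0.5,"x":0,"y":0,"z":-5,"spin":0},{"gripper":0.5,"x":0,"y":0,"z":-2.3,"spin":0},{"gripper":0.5,"x":0,"y":0,"z":0,"spin":0}]' 40
python3 -m jog '[{"gripper":0.05,"x":0,"y":0,"z":0,"spin":0},{"gripper":0.05,"x":0,"y":0,"z":0,"spin":0},{"gripper":0.05,"x":0,"y":0,"z":0,"spin":0},{"gripper":0.05,"x":0,"y":0,"z":0,"spin":0}]' 40; python3 st.py
```

```text
time: 14.9
position: [0.4473, 0.3013, 0.0162]
tcp_rot: [0.135, 0.991, -0.003, -0.0]
contact_force: [-0.6, -0.2, 0.1]
grip_width: 0.0427
grasp_force: 0.0
time: 15.4
position: [0.4509, 0.3033, 0.02]
tcp_rot: [0.136, 0.991, -0.001, 0.003]
contact_force: [-1.0, -1.0, 5.8]
grip_width: 0.0092
grasp_force: 41.6
15.4 [ 0.478  0.481 -0.37   0.716 -0.005  0.751] [0.4509 0.3033 0.02  ] [[-0.963, 0.27, 0.006], [0.27, 0.963, -0.003], [-0.007, -0.001, -1.0]]
```

Tab gripped (9 mm). Lift and carry to behind the carriage.

```bash
python3 -m jog '[{"gripper":0.05,"x":0,"y":0,"z":4,"spin":0},{"gripper":0.05,"x":0,"y":0,"z":4,"spin":0},{"gripper":0.05,"x":0,"y":-4,"z":0,"spin":1.3},{"gripper":0.05,"x":0,"y":-4.5,"z":0,"spin":1.3},{"gripper":0.05,"x":0,"y":-4.5,"z":0,"spin":1.3}]'
python3 -m jog '[{"gripper":0.05,"x":0,"y":-4.5,"z":0,"spin":1.4},{"gripper":0.05,"x":0,"y":-4.5,"z":0,"spin":0},{"gripper":0.05,"x":0,"y":-4.5,"z":0,"spin":0},{"gripper":0.05,"x":0,"y":-4.5,"z":0,"spin":0},{"gripper":0.05,"x":0,"y":-3.6,"z":0,"spin":0}]'
python3 -m jog '[{"gripper":0.05,"x":0,"y":0,"z":0,"spin":0},{"gripper":0.05,"x":0,"y":0,"z":0,"spin":0}]' ; python3 st.py
python3 - <<'E'
from h import *
f,K,E=cam("wrist");np.savez("w6",f=f,K=K,E=E);save("w6.png",cv2.resize(f,(800,600)))
E
```

```text
time: 16.02
position: [0.4495, 0.1716, 0.0987]
tcp_rot: [0.102, 0.995, -0.002, 0.002]
contact_force: [0.2, -0.4, -1.8]
grip_width: 0.0091
grasp_force: 40.7
time: 16.65
position: [0.4494, -0.0451, 0.0986]
tcp_rot: [0.091, 0.996, -0.002, 0.002]
contact_force: [0.2, -0.2, -1.2]
grip_width: 0.0092
grasp_force: 40.6
time: 16.9
position: [0.4492, -0.043, 0.0983]
tcp_rot: [0.09, 0.996, -0.001, 0.002]
contact_force: [0.6, -1.0, -0.7]
grip_width: 0.0091
grasp_force: 40.7
16.9 [-0.235  0.229 -0.513  0.825 -0.002 -0.054] [ 0.4492 -0.043   0.0983] [[-0.984, 0.18, 0.004], [0.18, 0.984, -0.003], [-0.004, -0.003, -1.0]]
```

View pics/w6.png

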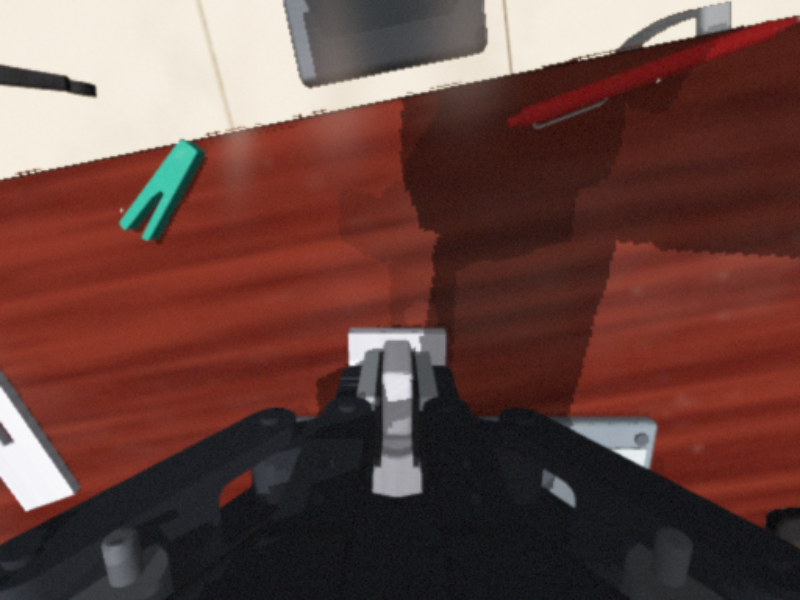

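The plate hangs level in the grip, with its rear edge at (349,329)-(446,328), parallel to the image rows. I compute the in-hand offset.

```bash
python3 - <<'E'
from h import *
d=np.load("w6.npz");f,K,E=d["f"],d["K"],d["E"];s=state()
r=lambda u,v,z:ray(K,E,u/1.5625,v/1.5625,z)[:2]
l,q=r(349,330,.0843),r(446,329,.0843);T=s["position"][:2];print(l,q,np.linalg.norm(l-q))
a=np.radians(-10.3);X=np.array([np.cos(a),np.sin(a)]);Y=np.array([-X[1],X[0]])
m=(l+q)/2;c=m+.055*X;P=np.array([.5777,-.0615])
print("edge yaw",np.degrees(np.arctan2(-(l-q)[0],(l-q)[1])),"tool frame rear",(m-T)@X,(m-T)@Y)
D=P-c;print("plate in reader rel pocket",-D@X,-D@Y,"shift to -60:",D-.060*X,"X",X)
E
```

```text
[ 0.43054197 -0.05744898] [ 0.43654185 -0.02234218] 0.035615816757521394
edge yaw 170.30163387328048 tool frame rear -0.015861657864055866 -0.00011448300532063824
plate in reader rel pocket -0.09069790678328017 -0.004519522366222021 shift to -60: [ 0.03101131 -0.00104216] X [ 0.98388504 -0.17880222]
```

```bash
python3 -m jog '[{"gripper":0.05,"x":3.1,"y":-0.1,"z":0,"spin":0},{"gripper":0.05,"x":0,"y":0,"z":-3,"spin":0},{"gripper":0.05,"x":0,"y":0,"z":-1.8,"spin":0},{"gripper":0.05,"x":0,"y":0,"z":0,"spin":0},{"gripper":0.05,"x":0,"y":0,"z":-0.4,"spin":0}]'
python3 -m jog '[{"gripper":0.05,"x":0,"y":0,"z":0,"spin":0},{"gripper":0.05,"x":0,"y":0,"z":0,"spin":0}]'; python3 st.py
```

```text
time: 17.58
position: [0.4811, -0.0438, 0.0469]
tcp_rot: [0.09, 0.996, -0.002, 0.003]
contact_force: [0.1, 0.1, -1.0]
grip_width: 0.0094
grasp_force: 40.6
time: 17.82
position: [0.4809, -0.0445, 0.0468]
tcp_rot: [0.09, 0.996, -0.002, 0.003]
contact_force: [0.6, -1.0, -0.8]
grip_width: 0.0093
grasp_force: 40.6
17.825 [-0.222  0.346 -0.505  0.714 -0.003 -0.041] [ 0.4809 -0.0445  0.0468] [[-0.984, 0.18, 0.005], [0.18, 0.984, -0.004], [-0.005, -0.003, -1.0]]
```

```bash
python3 -m jog '[{"gripper":0.05,"x":0,"y":0,"z":-0.15,"spin":0},{"gripper":0.05,"x":1.2,"y":-0.22,"z":0,"spin":0},{"gripper":0.05,"x":1.2,"y":-0.22,"z":0,"spin":0},{"gripper":0.05,"x":1.2,"y":-0.22,"z":0,"spin":0}]'
python3 -m jog '[{"gripper":0.05,"x":0.8,"y":-0.14,"z":0,"spin":0},{"gripper":0.05,"x":0.7,"y":-0.13,"z":0,"spin":0},{"gripper":0.05,"x":0,"y":0,"z":0,"spin":0}]'; python3 st.py
```

```text
time: 18.32
position: [0.5179, -0.0514, 0.0447]
tcp_rot: [0.09, 0.996, -0.002, 0.002]
contact_force: [-0.4, 0.2, -0.8]
grip_width: 0.009
grasp_force: 40.7
time: 18.7
position: [0.5319, -0.0538, 0.0446]
tcp_rot: [0.09, 0.996, -0.002, 0.002]
contact_force: [-0.3, 0.1, -0.4]
grip_width: 0.0092
grasp_force: 40.7
18.7 [-0.218  0.436 -0.367  0.763 -0.003 -0.037] [ 0.5319 -0.0538  0.0446] [[-0.984, 0.18, 0.004], [0.18, 0.984, -0.004], [-0.004, -0.003, -1.0]]
```

```bash
python3 -m jog '[{"gripper":0.05,"x":0.25,"y":-0.04,"z":0,"spin":0},{"gripper":0.05,"x":0.2,"y":-0.04,"z":0,"spin":0},{"gripper":0.05,"x":0,"y":0,"z":0,"spin":0}]'
python3 -m jog '[{"gripper":0.05,"x":0.2,"y":-0.04,"z":0,"spin":0},{"gripper":0.05,"x":0.1,"y":-0.02,"z":0,"spin":0},{"gripper":0.05,"x":0,"y":0,"z":0,"spin":0}]'
```

```text
time: 19.08
position: [0.5359, -0.0545, 0.0447]
tcp_rot: [0.09, 0.996, -0.002, 0.002]
contact_force: [0.1, 1.6, -0.7]
grip_width: 0.0092
grasp_force: 40.7
time: 19.45
position: [0.5379, -0.0549, 0.0443]
tcp_rot: [0.09, 0.996, -0.002, 0.001]
contact_force: [-2.5, 0.3, -0.1]
grip_width: 0.0089
grasp_force: 40.9
```

```bash
python3 -m jog '[{"gripper":0.05,"x":0.2,"y":-0.04,"z":0,"spin":0},{"gripper":0.05,"x":0.1,"y":-0.02,"z":0,"spin":0},{"gripper":0.05,"x":0,"y":0,"z":0,"spin":0}]'
python3 -m jog '[{"gripper":0.05,"x":0.1,"y":-0.02,"z":-0.05,"spin":0},{"gripper":0.05,"x":0,"y":0,"z":0,"spin":0}]'
```

```text
time: 19.82
position: [0.5379, -0.055, 0.044]
tcp_rot: [0.09, 0.996, -0.002, -0.002]
contact_force: [-10.3, 0.9, 8.0]
grip_width: 0.0095
grasp_force: 41.7
time: 20.08
position: [0.538, -0.0551, 0.0439]
tcp_rot: [0.09, 0.996, -0.002, -0.002]
contact_force: [-13.7, 1.4, 13.3]
grip_width: 0.0093
grasp_force: 42.5
```

The plate is against the end stop: 14 N of reaction and no further travel. Release, rise, and go to the open clip's knob.

```bash
python3 -m jog '[{"gripper":0.05,"x":-0.3,"y":0.05,"z":0,"spin":0},{"gripper":0.4,"x":0,"y":0,"z":0,"spin":0},{"gripper":0.4,"x":0,"y":0,"z":0,"spin":0},{"gripper":0.4,"x":0,"y":0,"z":0,"spin":0}]' 30
python3 -m jog '[{"gripper":0.4,"x":0,"y":0,"z":5,"spin":0},{"gripper":0.4,"x":0,"y":0,"z":5,"spin":0},{"gripper":0.4,"x":0,"y":0,"z":0,"spin":0}]'
python3 - <<'E'
from h import *
s=state();print(s["position"])
f,K,E=cam("wrist");np.savez("w7",f=f,K=K,E=E);g,K2,E2=cam("scene");np.savez("s7",f=g,K=K2,E=E2)
t,K3,E3=cam("top");np.savez("t7",f=t,K=K3,E=E3)
im=np.zeros((600,800,3),np.uint8);im[:300,:400]=cv2.resize(f,(400,300))
im[:,400:]=cv2.resize(g[190:265,255:355],(400,600)[:1]+(300,)).repeat(2,0)
im[300:,:400]=cv2.resize(t[152:227,255:355],(400,300),interpolation=cv2.INTER_CUBIC)
save("w7.png",im)
E
```

```text
time: 20.58
position: [0.5407, -0.0556, 0.0444]
tcp_rot: [0.09, 0.996, -0.002, 0.003]
contact_force: [0.0, -0.3, -0.2]
grip_width: 0.0342
grasp_force: 0.0
time: 20.95
position: [0.5438, -0.0562, 0.1487]
tcp_rot: [0.09, 0.996, -0.002, 0.007]
contact_force: [-0.4, -0.4, -0.6]
grip_width: 0.034
grasp_force: 0.0
[ 0.54381015 -0.05621245  0.14874923]
```

View pics/w7.png

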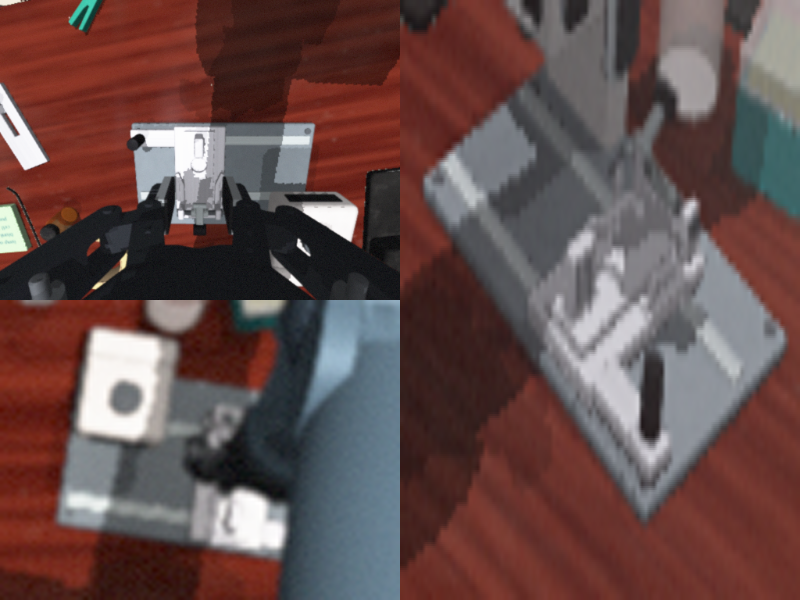

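Wrist and scene views: the plate lies between the guides with its tab at (200,150), the clip is still open with its knob at (200,228), and the post is at (137,142).

```bash
python3 - <<'E'
from h import *
d=np.load("w7.npz");f,K,E=d["f"],d["K"],d["E"]
print("knob",ray(K,E,200*1.28,228*1.28,.085),"post",ray(K,E,137*1.28,142*1.28,.056),"pred px",proj(K,E,(.618,-.0688,.085))/1.28)
g=f.max(2)<60
m=np.zeros(g.shape,np.uint8);m[168:196,158:192]=g[168:196,158:192]
k,l,s,c=cv2.connectedComponentsWithStats(m);print(s[1:],c[1:])
E
python3 st.py
```

```text
knob [ 0.61679684 -0.06800403  0.085     ] post [ 0.51795921 -0.11993719  0.056     ] pred px [199.47079077 229.06162922]
[[163 172  22  20 291]] [[173.46391753 181.62542955]]
21.1 [-0.217  0.356 -0.204  1.007 -0.003 -0.037] [ 0.5396 -0.0553  0.1435] [[-0.984, 0.18, 0.003], [0.18, 0.984, -0.004], [-0.003, -0.003, -1.0]]
```

```bash
python3 -m jog '[{"gripper":0.4,"x":4,"y":-0.65,"z":0,"spin":0},{"gripper":0.4,"x":3.75,"y":-0.65,"z":0,"spin":0},{"gripper":0.4,"x":0,"y":0,"z":-3,"spin":0},{"gripper":0.4,"x":0,"y":0,"z":-3,"spin":0},{"gripper":0.4,"x":0,"y":0,"z":0,"spin":0}]' 30
python3 -m jog '[{"gripper":0.1,"x":0,"y":0,"z":0,"spin":0},{"gripper":0.1,"x":0,"y":0,"z":0,"spin":0},{"gripper":0.1,"x":0,"y":0,"z":0,"spin":0},{"gripper":0.1,"x":0,"y":0,"z":0,"spin":0}]' 30
```

```text
time: 21.72
position: [0.6135, -0.0676, 0.0795]
tcp_rot: [0.09, 0.996, -0.001, -0.003]
contact_force: [-0.4, -0.1, 0.1]
grip_width: 0.0343
grasp_force: 0.0
time: 22.22
position: [0.6174, -0.0685, 0.0846]
tcp_rot: [0.09, 0.996, -0.002, 0.002]
contact_force: [-0.6, -0.8, -1.7]
grip_width: 0.0128
grasp_force: 31.7
```

```bash
python3 -m jog '[{"gripper":0.1,"x":-0.84,"y":0.15,"z":-0.22,"spin":0},{"gripper":0.1,"x":-0.79,"y":0.14,"z":-0.38,"spin":0},{"gripper":0.1,"x":-0.69,"y":0.12,"z":-0.54,"spin":0},{"gripper":0.1,"x":-0.58,"y":0.1,"z":-0.66,"spin":0},{"gripper":0.1,"x":-0.4,"y":0.07,"z":-0.69,"spin":0}]'
python3 -m jog '[{"gripper":0.1,"x":0,"y":0,"z":0,"spin":0},{"gripper":0.1,"x":0,"y":0,"z":0,"spin":0}]'
```

```text
time: 22.85
position: [0.5865, -0.0623, 0.0628]
tcp_rot: [0.09, 0.996, -0.001, 0.005]
contact_force: [-4.1, 2.7, 9.1]
grip_width: 0.0128
grasp_force: 36.9
time: 23.1
position: [0.5849, -0.062, 0.0606]
tcp_rot: [0.09, 0.996, -0.001, 0.003]
contact_force: [-3.3, 2.3, 5.7]
grip_width: 0.013
grasp_force: 36.6
```

```bash
python3 -m jog '[{"gripper":0.1,"x":-0.05,"y":0.01,"z":-0.3,"spin":0},{"gripper":0.1,"x":0,"y":0,"z":0,"spin":0}]'
python3 -m jog '[{"gripper":0.4,"x":0,"y":0,"z":0,"spin":0},{"gripper":0.4,"x":0,"y":0,"z":0,"spin":0},{"gripper":0.4,"x":0,"y":0,"z":0,"spin":0},{"gripper":0.4,"x":0,"y":0,"z":5,"spin":0},{"gripper":0.4,"x":0,"y":0,"z":4,"spin":0}]'
python3 -m jog '[{"gripper":0,"x":-5,"y":0,"z":0,"spin":0},{"gripper":0,"x":-4,"y":0,"z":0,"spin":0},{"gripper":0,"x":0,"y":0,"z":0,"spin":0}]'
python3 - <<'E'
from h import *
f,K,E=cam("wrist");np.savez("w8",f=f,K=K,E=E);print(state()["position"])
g=(f.max(2)<60).astype(np.uint8)
for n,p in(("clip",(.583,-.062,.058)),("post",(.518,-.1205,.056))):
    u,v=proj(K,E,p);print(n,u,v)
    a,b=int(u),int(v)
    if 0<=b<384 and 0<=a<512:
        m=np.zeros_like(g);m[max(b-16,0):b+17,max(a-18,0):a+19]=g[max(b-16,0):b+17,max(a-18,0):a+19]
        k,l,s,c=cv2.connectedComponentsWithStats(m)
        for i in range(1,k):
            if s[i,4]>20:print(s[i],c[i],ray(K,E,*c[i],p[2]))
E
```

```text
time: 23.35
position: [0.583, -0.0618, 0.0566]
tcp_rot: [0.09, 0.996, -0.001, 0.001]
contact_force: [-4.1, 2.6, 4.9]
grip_width: 0.013
grasp_force: 37.4
time: 23.98
position: [0.584, -0.0627, 0.1473]
tcp_rot: [0.09, 0.996, -0.002, 0.002]
contact_force: [0.7, 0.3, -0.0]
grip_width: 0.0344
grasp_force: 0.0
time: 24.35
position: [0.4903, -0.062, 0.1457]
tcp_rot: [0.091, 0.996, -0.002, 0.0]
contact_force: [-0.2, -0.2, 1.1]
grip_width: -0.0001
grasp_force: 0.0
[ 0.49291685 -0.06249602  0.1462644 ]
clip 272.06048497410274 293.74329852151186
[ 254  277   37   33 1157] [272.87381158 292.40363008] [ 0.58171057 -0.06101503  0.058     ]
post 195.4508236432628 240.3887303981121
[183 225  20  25 304] [192.89144737 237.07236842] [ 0.51446304 -0.12198643  0.056     ]
```

```bash
python3 -m jog '[{"gripper":0,"x":1,"y":-5.5,"z":0,"spin":0},{"gripper":0,"x":0.9,"y":-5.4,"z":0,"spin":0},{"gripper":0,"x":0,"y":0,"z":0,"spin":0}]'
python3 - <<'E'
from h import *
for n in("scene","wrist"):
    f,K,E=cam(n);np.savez(n+"9",f=f,K=K,E=E)
    for k,p in(("shut",(.583,-.062,.058)),("open",(.617,-.0685,.085)),("post",(.520,-.124,.056))):
        u,v=np.round(proj(K,E,p)).astype(int);print(n,k,u,v)
        if 3<v<380 and 4<u<507:print(f[v-3:v+4,u-4:u+5].max(2).tolist())
E
```

```text
time: 24.78
position: [0.5157, -0.1757, 0.1465]
tcp_rot: [0.093, 0.996, -0.003, 0.004]
contact_force: [-1.1, 0.1, 0.6]
grip_width: 0.0003
grasp_force: 0.0
scene shut 311 214
[[136, 93, 187, 106, 76, 139, 147, 150, 122], [155, 135, 119, 41, 47, 74, 102, 153, 121], [168, 144, 60, 40, 40, 40, 53, 90, 123], [194, 151, 63, 31, 40, 45, 41, 44, 145], [196, 189, 229, 130, 38, 45, 41, 39, 163], [226, 219, 239, 104, 69, 48, 36, 98, 137], [206, 150, 179, 94, 92, 98, 98, 127, 127]]
scene open 321 202
[[105, 100, 135, 167, 164, 165, 167, 167, 169], [105, 117, 92, 170, 167, 166, 166, 165, 168], [107, 110, 97, 143, 169, 167, 168, 168, 169], [106, 105, 105, 110, 143, 173, 171, 169, 169], [106, 105, 103, 106, 125, 110, 146, 163, 175], [103, 105, 105, 104, 109, 117, 114, 92, 107], [92, 96, 98, 102, 104, 109, 105, 97, 100]]
scene post 318 235
[[126, 120, 121, 99, 89, 100, 100, 98, 100], [119, 98, 86, 71, 65, 87, 101, 102, 99], [78, 102, 55, 50, 54, 54, 81, 101, 98], [94, 86, 47, 50, 48, 49, 52, 100, 99], [96, 84, 40, 49, 50, 52, 38, 104, 101], [98, 86, 39, 41, 41, 42, 36, 105, 101], [98, 67, 40, 41, 43
[... 177 characters left out ...]
, 26, 25, 23], [25, 25, 22, 24, 22, 23, 21, 24, 23], [26, 25, 26, 23, 27, 29, 24, 21, 28], [28, 24, 27, 25, 25, 25, 24, 22, 26]]
wrist open 400 303
[[27, 23, 27, 24, 26, 27, 27, 22, 24], [26, 27, 28, 28, 24, 20, 21, 24, 22], [25, 25, 22, 21, 28, 26, 28, 26, 24], [21, 23, 28, 26, 25, 26, 21, 22, 32], [24, 27, 28, 27, 22, 25, 21, 25, 31], [23, 23, 29, 24, 28, 26, 23, 25, 30], [24, 24, 24, 24, 30, 32, 21, 23, 27]]
wrist post 312 195
[[49, 49, 45, 48, 37, 41, 41, 40, 64], [52, 49, 43, 44, 40, 40, 39, 26, 46], [49, 48, 45, 43, 41, 43, 33, 28, 36], [45, 46, 39, 46, 41, 32, 30, 28, 40], [45, 46, 49, 46, 40, 32, 19, 23, 41], [42, 39, 44, 43, 38, 33, 21, 26, 49], [46, 41, 43, 39, 41, 28, 28, 32, 62]]
```

The scene camera finds the dark knob at the shut position (311,214) and nothing dark at the open one, and the post where expected. Descend beside the post and push along reader y.

```bash
python3 -m jog '[{"gripper":0,"x":0,"y":0,"z":-5,"spin":0},{"gripper":0,"x":0,"y":0,"z":-5.4,"spin":0},{"gripper":0,"x":0,"y":0,"z":0,"spin":0}]'
python3 -m jog '[{"gripper":0,"x":0.18,"y":1,"z":0,"spin":0},{"gripper":0,"x":0.18,"y":1,"z":0,"spin":0},{"gripper":0,"x":0.18,"y":1,"z":0,"spin":0},{"gripper":0,"x":0,"y":0,"z":0,"spin":0}]'
```

```text
time: 25.25
position: [0.5089, -0.1683, 0.0386]
tcp_rot: [0.089, 0.996, 0.0, -0.003]
contact_force: [-0.1, 0.0, -0.3]
grip_width: -0.0001
grasp_force: 0.0
time: 25.75
position: [0.5192, -0.1407, 0.0433]
tcp_rot: [0.09, 0.996, -0.002, 0.003]
contact_force: [-0.7, -0.1, 0.0]
grip_width: -0.0003
grasp_force: 0.0
```

```bash
python3 -m jog '[{"gripper":0,"x":0.18,"y":1,"z":0,"spin":0},{"gripper":0,"x":0.18,"y":1,"z":0,"spin":0},{"gripper":0,"x":0.18,"y":1,"z":0,"spin":0},{"gripper":0,"x":0.18,"y":1,"z":0,"spin":0}]'
python3 -m jog '[{"gripper":0,"x":0.18,"y":1,"z":0,"spin":0},{"gripper":0,"x":0.18,"y":1,"z":0,"spin":0},{"gripper":0,"x":0.18,"y":1,"z":0,"spin":0},{"gripper":0,"x":0.18,"y":1,"z":0,"spin":0}]'
```

```text
time: 26.25
position: [0.5259, -0.101, 0.0423]
tcp_rot: [0.09, 0.996, -0.002, 0.002]
contact_force: [1.0, -2.8, 0.8]
grip_width: -0.0
grasp_force: 1.3
time: 26.75
position: [0.5327, -0.0608, 0.0422]
tcp_rot: [0.09, 0.996, -0.002, 0.002]
contact_force: [1.2, -1.9, 0.0]
grip_width: -0.0001
grasp_force: 1.3
```

```bash
python3 -m jog '[{"gripper":0,"x":0.18,"y":1,"z":0,"spin":0},{"gripper":0,"x":0.09,"y":0.5,"z":0,"spin":0},{"gripper":0,"x":0.09,"y":0.5,"z":0,"spin":0}]'
python3 -m jog '[{"gripper":0,"x":0.07,"y":0.4,"z":0,"spin":0},{"gripper":0,"x":0.07,"y":0.4,"z":0,"spin":0},{"gripper":0,"x":0,"y":0,"z":0,"spin":0}]'
```

```text
time: 27.12
position: [0.536, -0.0411, 0.0421]
tcp_rot: [0.09, 0.996, -0.002, 0.002]
contact_force: [0.3, -2.5, 0.5]
grip_width: -0.0001
grasp_force: 1.2
time: 27.5
position: [0.5362, -0.0394, 0.0422]
tcp_rot: [0.092, 0.996, -0.009, 0.001]
contact_force: [-3.5, -18.7, 3.0]
grip_width: -0.0001
grasp_force: 10.0
```

```bash
python3 -m jog '[{"gripper":0,"x":0.07,"y":0.4,"z":0,"spin":0},{"gripper":0,"x":0,"y":0,"z":0,"spin":0}]'
python3 -m jog '[{"gripper":0,"x":0.07,"y":0.4,"z":0,"spin":0},{"gripper":0,"x":0,"y":0,"z":0,"spin":0}]'
```

```text
time: 27.75
position: [0.5363, -0.0391, 0.0424]
tcp_rot: [0.093, 0.996, -0.013, 0.0]
contact_force: [-7.3, -30.7, 3.7]
grip_width: 0.0002
grasp_force: 15.3
time: 28.0
position: [0.5363, -0.0389, 0.0425]
tcp_rot: [0.094, 0.995, -0.017, -0.0]
contact_force: [-8.4, -41.1, 4.5]
grip_width: 0.0003
grasp_force: 20.8
```

The carriage is at its end: the force rose with no more travel. I back off now, then verify.

```bash
python3 -m jog '[{"gripper":0,"x":-0.2,"y":-1.2,"z":0,"spin":0},{"gripper":0,"x":-0.4,"y":-2,"z":0,"spin":0},{"gripper":0,"x":-0.5,"y":-2,"z":5,"spin":0},{"gripper":0,"x":-3,"y":-2,"z":5,"spin":0},{"gripper":0,"x":-5,"y":-3,"z":0,"spin":0}]'
python3 -m jog '[{"gripper":0,"x":-3,"y":0,"z":2,"spin":0},{"gripper":0,"x":0,"y":-5,"z":0,"spin":0},{"gripper":0,"x":0,"y":-5,"z":0,"spin":0},{"gripper":0,"x":0,"y":-5,"z":0,"spin":0},{"gripper":0,"x":0,"y":0,"z":0,"spin":0}]'
python3 - <<'E'
from h import *
a=np.radians(-10.3);X=np.array([np.cos(a),np.sin(a)]);Y=np.array([-X[1],X[0]])
P0=np.array([.5777,-.0615])
for n in("scene","wrist"):
    f,K,E=cam(n);np.savez(n+"10",f=f,K=K,E=E);g=(f.max(2)<60).astype(np.uint8)
    for t in(.095,.103,.11):
        for k,(x,y,z) in dict(post=(-.045,-.074,.056),clip=(.006,0,.058),tab=(-.042,0,.060)).items():
            p=np.r_[P0+x*X+(y+t)*Y,z];u,v=np.round(proj(K,E,p)).astype(int);o=""
            if 12<v<370 and 12<u<500:
                m=np.zeros_like(g);m[v-12:v+13,u-12:u+13]=g[v-12:v+13,u-12:u+13];kk,l,s,c=cv2.connectedComponentsWithStats(m)
                if kk>1:i=1+s[1:,4].argmax();o=(s[i].tolist(),c[i].round(1))
            print(n,t,k,u,v,o)
E
```

```text
time: 28.62
position: [0.4513, -0.1288, 0.1461]
tcp_rot: [0.089, 0.996, -0.002, 0.006]
contact_force: [-0.1, -1.0, -0.4]
grip_width: 0.0
grasp_force: 0.0
time: 29.25
position: [0.4181, -0.2798, 0.1619]
tcp_rot: [0.092, 0.996, -0.001, 0.002]
contact_force: [-0.3, -0.3, -0.7]
grip_width: 0.0002
grasp_force: 0.0
scene 0.095 post 294 218 ([288, 215, 5, 10, 40], array([289.7, 219.6]))
scene 0.095 clip 289 200 ([284, 194, 5, 6, 18], array([285.9, 196.7]))
scene 0.095 tab 277 205 ([284, 194, 5, 6, 18], array([285.9, 196.7]))
scene 0.103 post 292 217 ([288, 215, 5, 10, 40], array([289.7, 219.6]))
scene 0.103 clip 287 198 ([279, 186, 11, 7, 26], array([284.9, 188.3]))
scene 0.103 tab 275 203 ([284, 194, 4, 6, 16], array([285.6, 196.6]))
scene 0.11 post 290 215 ([288, 215, 5, 10, 40], array([289.7, 219.6]))
scene 0.11 clip 286 197 ([279, 185, 11, 8, 30], array([284.3, 187.8]))
scene 0.11 tab 274 202 ([284, 194, 3, 6, 13], array([285.3, 196.3]))
wrist 0.095 post 521 266 
wrist 0.095 clip 583 311 
wrist 0.095 tab 601 271 
wrist 0.103 post 529 266 
wrist 0.103 clip 591 311 
wrist 0.103 tab 609 271 
wrist 0.11 post 537 266 
wrist 0.11 clip 597 311 
wrist 0.11 tab 616 271
```

The scene camera finds the post's top at (290,215) and the shut clip's knob at (286,197), which is about 0.11 m of travel. The carriage is home and the clip is down, so I hand in.

```bash
python3 -c "
from workcell import arm
print(arm.close_job())"
```

```text
the job is handed in; nothing more can be done
None
```

I loaded plate_round against the end stop, shut the clip on it, pushed the carriage to about 0.11 m (its home position) and handed the job in at about 29 s; one risk is that the last push reached about 42 N at the closed fingertips, and I don't know whether the 40 N limit on the arm and gripper body counts that.

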